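Hold the screened test case's gate open

TASK

Open the screened test case on the bench for a colleague: pinch the red catch fully in first, then pinch the blue catch fully in while the gate is still shut (each stays in when let go), and then swing the gate out by its yellow post, past its detent, until it stands wide open at about a right angle. The gate is sprung and falls back part way if let go, so finish while still holding it wide open with the gripper, both catches left in and everything else left where it is.

Things in the scene. Friction and masses are not known exactly. Their poses are not given: they have to be found in the camera images.
- case: Fixed grey screened case, 215 mm long (its x), 155 mm deep (its y), top at z 90 mm, on the bench. Origin: on the bench at the middle of the gate's closed line. Its x axis runs along the closed gate from the free end to the hinge, its y axis points into the case, z up; the gate opens to its -y side. The two catches stand on its top deck (underside of the catches 90 mm above the bench); which catch is nearer the hinge varies. A circuit board lies inside.
- red_grip (a point): Squeeze point of the red catch: centred between its two upright red paddles, half-way up them, 112 mm above the bench. The paddles stand either side of the point along the case's x axis: 36 mm apart over their outer faces when out, 20 mm when fully in; each is 24 mm wide along the case's y and reaches from 17 mm below to 17 mm above the point (the deck is 22 mm below). Axes as the case's.
- red_paddle (a joint): How far each red paddle is pushed in (the two are geared to move together, towards each other): 0 = out, hooked on the gate; 0.008 m = fully in, gate released. Takes about 5 N in all, no spring: stays where it is left.
- blue_grip (a point): Squeeze point of the blue catch, made just as the red one.
- blue_paddle (a joint): How far each blue paddle is pushed in: 0 = out, 0.008 m = fully in; same as the red.
- gate (a joint): Opening angle of the gate: 0 = shut, grows as the free end swings out (counter-clockwise seen from above), end stop at 1.75 rad. A closing spring gives 0.15 N m shut to 0.4 N m wide open; a sprung roller detent between about 0.3 and 1.0 rad adds up to about 0.6 N m against opening; let go beyond it, the gate falls back and rests near 0.93 rad.
- post (a point): Middle of the upright round yellow post on top of the gate's free end: 14 mm diameter, it stands 62 mm out of the gate's top edge, from 88 to 150 mm above the bench; this point is 120 mm above the bench, 182 mm from the hinge axis. It moves with the gate. The gate is a metal panel 190 mm long, 8 mm thick, 6 to 88 mm above the bench.
- gate_hinge (a point): Point on the gate's upright hinge axis at the height of post; axes as the case's.
- board: Loose green circuit board 110 x 60 x 22 mm lying inside the case; origin under its centre. Bystander: not to be moved.
- screwdriver: Yellow-handled screwdriver lying on the bench. Bystander: not to be moved.
- handheld_meter: Grey hand-held meter 150 x 75 x 39 mm lying on the bench; origin under its centre. Bystander: not to be moved.
- solder_reel: Metal reel 60 mm diameter, 40 mm high; origin under its centre. Bystander: not to be moved.
- jar: Amber jar 56 mm diameter, 70 mm high; origin under its centre. Bystander: not to be moved.
- coil: Blue coil former 54 mm diameter, 40 mm high; origin under its centre. Bystander: not to be moved.
- parts_tray: Grey divided tray 130 x 90 x 35 mm; origin under its centre. Bystander: not to be moved.

How it is judged:
By the outcome, as a careful person would: the job done as asked, in the order asked, and still so for the second after the job is handed in, while the arm keeps its last pose, push and grip.
It also fails if it takes over 61 s, if anything falls off the work surface, if the arm or the gripper's body presses on something with over 40 N, if the wrist force passes 120 N, or if a joint passes its speed limit or range.

ROBOT

A 7-joint arm with a two-finger parallel gripper is mounted at the origin on the work surface. World frame = base frame: x ahead of the robot, y to its left, z up, the work surface at z = 0. Lengths are in m, angles in rad, forces in N, time in s.
With the tool pointing down it reaches from about 0.4 to 0.85 m from the base axis. Payload 10.4 kg.
Tool frame: the origin (TCP) lies midway between the tips of the shut fingers; the grasp point (between the pads) lies manip.grip_depth behind it (manip.grip_depth is the distance from the TCP to the grasp point, in m); z points along the fingers, x is the direction in which the jaws open and shut, and the axes are right-handed (so a half turn about z gives the same grasp; the last joint's range is limited). The gripper opens to 85 mm and grips with 20 to 120 N. Pads are 22 mm wide; open, the fingers measure 114 mm over their backs; the gripper's body (76 mm by 85 mm) begins 54 mm behind the grasp point. The pads swing forward as they close: fully open they stand 13 mm farther back than shut.
Start: joints at [-1.228, 0.332, -0.065, 1.46, 0.022, 1.35, -0.088], TCP at [0.224, 0.584, 0.231] pointing down, gripper open.
Joint ranges: [-2.6, 2.6], [-0.5, 2.12], [-1.47, 1.34], [0.16, 2.42], [-1.27, 4.41], [0.06, 2.06], [-2.6, 2.6]. Speed limits (rad/s): [2.22, 2.22, 2.79, 2.79, 3.14, 3.14, 3.14].

INTERFACE

Orientations are given as a unit quaternion [x, y, z, w].
In Python, from workcell import manip gives the robot as it stands. The module is installed in compiled form; this text tells all that it offers.
- The arm moves only by the tool send_rows, never from a script. Its argument "steps" is a list of rows, each a list of 2 entries, a list of its own where there are three numbers: the shift along the tool's x, y, z in m, then the turn about the tool's z in rad. In form: [[[x, y, z], spin], ...]. A call has exactly 8 rows; each row is the pose to reach, as a shift and turn from the pose commanded when the call began, along the tool's axes at that moment; what a row does not reach only later rows make up. A row lasts 1/8 s, in which the tool goes at most 62.5 mm and 10.7 degrees, less where a joint would pass 70% of its speed; a pose out of reach is approached as far as the arm can. A call with a gripper value outside its range is refused whole. "hand" is the opening, from 0 (shut) to 1 (fully open), set as the call begins (left out, the last holds). The fingers move at their own pace and stop on an object; "force" is the grip in N (left out, the last holds). Time passes only in rows, so rows that repeat a pose let the fingers close, or fill a call up. It gives the time, the measured TCP pose, the force and the opening at its end, in the units of the state.
- manip.get_obs(): the state, without advancing time (a new reading comes with each control period).
- manip.camera(name): name is "side" or "top"; returns (picture, depth): 420x560x3 uint8, red, green, blue; 420x560 float32, m along the optical axis (not along the pixel's ray), 0 where there is no reading.
- manip.camera_info(name): a dict with "intrinsics" (3x3 intrinsics, pixels), "pose" (4x4, takes a point from camera to world coordinates). Camera axes: x right, y up, looking along -z (the intrinsics and any distortion apply to the point x, -y, -z); pixel columns grow to the right and rows downward; lengths in m; the calibration is good to about 2 mm. A picture is of the moment at which its call begins. camera_info takes no time and is no camera call.
- manip.hand_in(): hands the job in, once; it reports no verdict.
The state is a dict: "clock": time; "joint_pos": joint angles; "joint_velocities": joint speeds; "tau": joint torques, N m; "position": TCP position; "ee_rot": TCP orientation; "ft_force": force on the tool from outside, world axes, zero at the start; "torque": the same for the moment, N m; "grip_width": opening from 0.0 (shut) to 1.0 (fully open).
Only numpy, scipy, OpenCV 4.12 (cv2) and the standard library are available. Lean on these libraries where they do the work, as an engineer would, in place of code of your own. Each camera call takes 0.05 s, during which the arm holds its last target.

## Working session

There is one attempt and no reset: what is moved stays moved. The work goes in short steps, Python scripts to look and compute and a tool call to move; the robot and the scene stay as the last step left them, time stands still between calls to the robot, and variables do not carry over. Pictures are saved under pics/ and viewed, and the job is handed in when it is done.

Besides the shell and the picture viewer there is one more tool, called after "Emit:" as name(argument=value, ...) on one line, values as JSON. send_rows: Moves the arm, as the interface text tells. Its arguments: {"type":"object","properties":{"steps":{"type":"array"},"hand":{"type":"number"},"force":{"type":"number"}},"required":["steps"]}

```bash
mkdir -p pics
cat > h.py <<'E'
import numpy as np, cv2
from workcell import manip
def snap(n,tag):
    p,d=manip.camera(n); cv2.imwrite(f'pics/{tag}.png',p[:,:,::-1]); np.savez(f'{tag}.npz',p=p,d=d); return p,d
def w(n,u,v,d):
    i=manip.camera_info(n);K=np.array(i['intrinsics']);T=np.array(i['pose'])
    u=np.asarray(u,float);v=np.asarray(v,float)
    x=(u-K[0,2])/K[0,0]*d;y=(v-K[1,2])/K[1,1]*d
    return np.stack([x,-y,-d*np.ones_like(x)],-1)@T[:3,:3].T+T[:3,3]
def plane(n,u,v,z):
    a=w(n,u,v,1.0);c=np.array(manip.camera_info(n)['pose'])[:3,3]
    return c+(a-c)*((z-c[2])/(a[...,2]-c[2]))[...,None]
E
python3 - <<'E'
from h import *
np.set_printoptions(precision=4,suppress=True)
o=manip.get_obs(); print(o, manip.grip_depth)
for n in ('top','side'):
    print(manip.camera_info(n)); snap(n,n+'0')
E
```

```text
{'clock': 0.0, 'joint_pos': array([-1.2276,  0.3329, -0.0647,  1.461 ,  0.0216,  1.3499, -0.0885]), 'joint_velocities': array([ 0.0006, -0.0004, -0.0009,  0.0017,  0.0011,  0.0002,  0.0005]), 'tau': array([  0.0011, -62.5421,   0.0495, -39.1604,   0.0162,   0.0095,
        -0.    ]), 'position': array([0.2234, 0.5833, 0.2305]), 'ee_rot': array([ 0.8239,  0.5667, -0.0006,  0.0004]), 'ft_force': array([-0.1223, -0.7747, -0.3282]), 'torque': array([ 0.0087,  0.0278, -0.0069]), 'grip_width': 1.002910309521506} 0.0187
{'intrinsics': array([[400.3932,   0.    , 284.4647],
       [  0.    , 400.3932, 206.6093],
       [  0.    ,   0.    ,   1.    ]]), 'pose': array([[-0.0152,  0.9908, -0.1346,  0.3648],
       [-0.9999, -0.016 , -0.005 ,  0.0421],
       [-0.0071,  0.1345,  0.9909,  1.1856],
       [ 0.    ,  0.    ,  0.    ,  1.    ]])}
{'intrinsics': array([[384.7013,   0.    , 281.9152],
       [  0.    , 384.7013, 208.6378],
       [  0.    ,   0.    ,   1.    ]]), 'pose': array([[ 0.9922,  0.082 , -0.094 ,  0.4297],
       [-0.1246,  0.6831, -0.7196, -0.6576],
       [ 0.0052,  0.7257,  0.688 ,  0.7538],
       [ 0.    ,  0.    ,  0.    ,  1.    ]])}
```

View pics/top0.png

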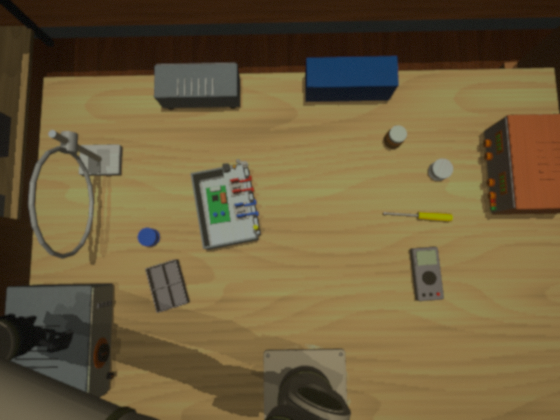

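View pics/side0.png

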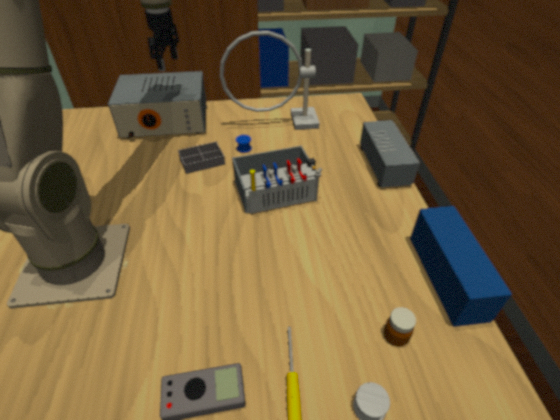

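The top view shows the case around (227,205). The gate is on its right, with the yellow post near (257,228), red catch near (243,188) and blue near (246,207). I'll zoom in next.

Run:
```python
from h import *
t=np.load('top0.npz');s=np.load('side0.npz')
a=cv2.resize(t['p'][150:260,180:280,::-1],None,fx=5,fy=5,interpolation=cv2.INTER_CUBIC)
b=cv2.resize(s['p'][140:215,225:330,::-1],None,fx=7,fy=7,interpolation=cv2.INTER_CUBIC)
cv2.imwrite('pics/ta.png',a);cv2.imwrite('pics/sb.png',b)
np.set_printoptions(precision=4,suppress=True)
for n,z in (('top',t),('side',s)):
    p=z['p'];d=z['d'];hsv=cv2.cvtColor(p,cv2.COLOR_RGB2HSV)
    H,S,V=[hsv[...,i].astype(int) for i in range(3)]
    box=np.zeros(H.shape,bool)
    if n=='top': box[150:260,190:275]=1
    else: box[145:215,225:330]=1
    for c,m in (('red',((H<6)|(H>172))&(S>140)),('blue',(H>105)&(H<130)&(S>120)),('yel',(H>22)&(H<34)&(S>170)&(V>100))):
        m=(m&box).astype(np.uint8)
        k,l,st,ce=cv2.connectedComponentsWithStats(m)
        for i in range(1,k):
            if st[i,4]<5: continue
            v,u=np.nonzero(l==i); P=w(n,u,v,d[v,u])
            print(n,c,st[i],ce[i],np.median(P,0),P.min(0),P.max(0))
```

```text
top red [239 177  12   5  25] [245.64 179.44] [0.588  0.15   0.1033] [0.5845 0.1408 0.0961] [0.5956 0.1717 0.1092]
top red [231 179   7   3  12] [234.3333 179.75  ] [0.5828 0.1806 0.1299] [0.5813 0.1737 0.1188] [0.5857 0.19   0.1328]
top red [233 188  20   5  40] [241.675 189.725] [0.5583 0.1669 0.1154] [0.5523 0.1354 0.0891] [0.5652 0.1848 0.1309]
top blue [249 201   6   4  10] [252.1 202.9] [0.5232 0.135  0.1025] [0.5205 0.1304 0.1   ] [0.5283 0.1445 0.1068]
top blue [237 204   5   2   8] [238.625 204.375] [0.517  0.1706 0.1268] [0.5149 0.1637 0.1215] [0.5177 0.1741 0.1313]
top blue [251 212   6   3   9] [254.2222 212.8889] [0.4957 0.1281 0.1032] [0.4922 0.125  0.1004] [0.4981 0.1391 0.1079]
top blue [238 215   6   1   6] [240.5 215. ] [0.4876 0.1648 0.1296] [0.4874 0.1579 0.1248] [0.4881 0.1709 0.1319]
top yel [254 226   4   4  12] [255.4167 227.25  ] [0.4531 0.1235 0.1504] [0.4486 0.1193 0.1438] [0.4561 0.1273 0.1519]
side red [297 158   9  22  74] [300.2838 168.4189] [0.586  0.1686 0.1041] [0.5805 0.1341 0.0379] [0.6115 0.3038 0.1293]
side red [286 160   9  23  80] [289.925 170.9  ] [0.5578 0.1641 0.1049] [ 0.4297 -0.6576  0.0322] [0.5791 0.3014 0.7538]
side blue [238 145  12   7  73] [243.5753 147.8082] [0.4407 0.4261 0.0119] [0.4212 0.4158 0.0023] [0.459  0.4389 0.0273]
side blue [273 162   9  23  57] [276.6316 173.2281] [0.5195 0.1567 0.1056] [0.5131 0.1243 0.0238] [0.5377 0.2946 0.1307]
side blue [262 164   5  12  33] [264.2121 168.7576] [0.4881 0.1607 0.1232] [0.4831 0.1499 0.0295] [0.5028 0.2863 0.1298]
side blue [265 177   5  11  28] [267.3929 183.1429] [0.4933 0.1199 0.1016] [0.4882 0.1163 0.0961] [0.4974 0.1506 0.1074]
side yel [250 169   5  22  67] [252.4478 178.5224] [0.454  0.1182 0.1304] [0.4486 0.1137 0.0335] [0.4624 0.2807 0.1508]
```

View pics/ta.png

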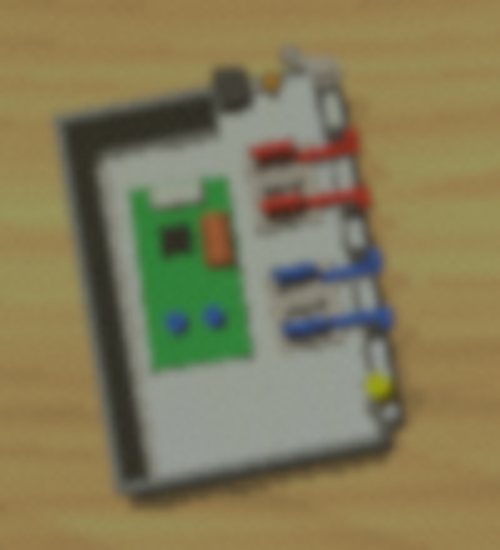

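View pics/sb.png

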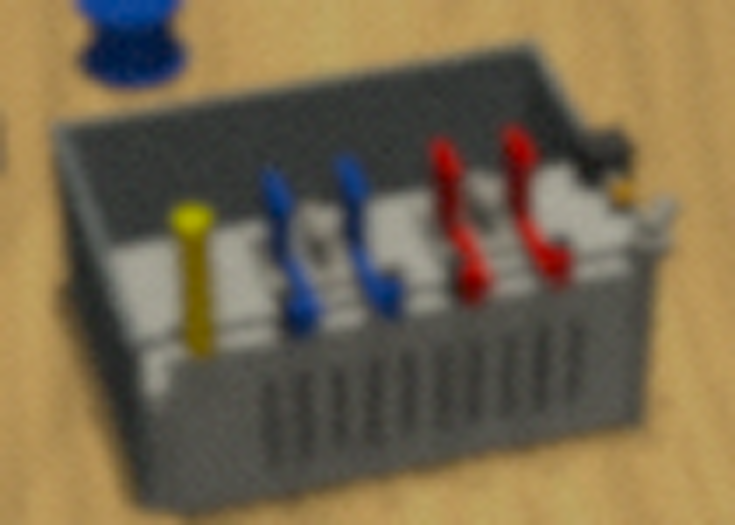

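Clear zoom: the red paddle tops in the top image are at ≈(234,180.5) and (236.5,191), blue at (238.8,204.5) and (241,215), and the post top at (255.4,227). I'll convert these to world positions.

Run:
```python
from h import *
np.set_printoptions(precision=4,suppress=True)
t=np.load('top0.npz');s=np.load('side0.npz')
# depth-selected points near paddle tops, merged from both views
for n,z in (('top',t),('side',s)):
    p=z['p'];d=z['d'];hsv=cv2.cvtColor(p,cv2.COLOR_RGB2HSV)
    H,S,V=[hsv[...,i].astype(int) for i in range(3)]
    vv,uu=np.mgrid[:420,:560];P=w(n,uu,vv,d)
    reg=(P[...,0]>.42)&(P[...,0]<.66)&(P[...,1]>.09)&(P[...,1]<.21)&(d>0)
    for c,m in (('red',((H<8)|(H>170))&(S>110)),('blue',(H>105)&(H<130)&(S>100)),('yel',(H>22)&(H<34)&(S>150)&(V>80))):
        mm=m&reg&(P[...,2]>(.118 if c!='yel' else .1))&(P[...,2]<.16)
        k,l,st,ce=cv2.connectedComponentsWithStats(mm.astype(np.uint8),connectivity=8)
        for i in range(1,k):
            if st[i,4]<4: continue
            Q=P[l==i]; 
            print(n,c,st[i,4],ce[i],'mean',Q.mean(0),'min',Q.min(0),'max',Q.max(0),'plane',plane(n,ce[i][0],ce[i][1],np.array(.129 if c!='yel' else .15)))
    # high points in case region apart from colour
    m=reg&(P[...,2]>.1)&(S<90)
    Q=P[m]; print(n,'grey high',[list(np.round(q,3)) for q in Q[:40]])
f=lambda u,v,z:plane('top',u/5+180-.4,v/5+150-.4,np.array(z))
for q in [(272,153,.129),(284,205,.129),(295,273,.129),(305,325,.129),(350,145,.1),(360,197,.1),(372,262,.1),(385,319,.1),(377,384,.15),(60,120,.09),(125,490,.09),(395,440,.09),(325,70,.09)]: print(q,f(*q))
```

```text
top red 17 [234.0588 179.8235] mean [0.5836 0.1822 0.1271] min [0.5813 0.1726 0.1187] max [0.5857 0.191  0.1328] plane [0.5832 0.1819 0.129 ]
top red 23 [236. 190.] mean [0.5554 0.1768 0.1283] min [0.5525 0.166  0.1212] max [0.5584 0.1874 0.1309] plane [0.5553 0.1767 0.129 ]
top blue 12 [238.5    204.1667] mean [0.517  0.1701 0.1277] min [0.5145 0.1635 0.1215] max [0.5201 0.1764 0.1316] plane [0.5168 0.17   0.129 ]
top blue 14 [241.     214.9286] mean [0.4878 0.1633 0.1289] min [0.485  0.155  0.1218] max [0.4905 0.1712 0.1339] plane [0.4878 0.1633 0.129 ]
top yel 19 [255.7368 227.1579] mean [0.4531 0.1229 0.1467] min [0.4482 0.1181 0.1301] max [0.4587 0.1273 0.1519] plane [0.4529 0.1227 0.15  ]
top grey high [[np.float64(0.647), np.float64(0.177), np.float64(0.102)], [np.float64(0.648), np.float64(0.175), np.float64(0.101)], [np.float64(0.644), np.float64(0.18), np.float64(0.105)], [np.float64(0.644), np.float64(0.177), np.float64(0.104)], [np.float64(0.644), np.float64(0.175), np.float64(0.103)], [np.float64(0.645), np.float64(0.169), np.float64(0.101)], [np.float64(0.642), np.float
[... 4862 characters left out ...]
.101)], [np.float64(0.617), np.float64(0.195), np.float64(0.102)], [np.float64(0.623), np.float64(0.198), np.float64(0.1)], [np.float64(0.564), np.float64(0.185), np.float64(0.111)]]
(272, 153, 0.129) [0.5821 0.1821 0.129 ]
(284, 205, 0.129) [0.5537 0.1756 0.129 ]
(295, 273, 0.129) [0.5167 0.1697 0.129 ]
(305, 325, 0.129) [0.4887 0.1644 0.129 ]
(350, 145, 0.1) [0.5919 0.1428 0.1   ]
(360, 197, 0.1) [0.5626 0.1374 0.1   ]
(372, 262, 0.1) [0.5263 0.1309 0.1   ]
(385, 319, 0.1) [0.4947 0.124  0.1   ]
(377, 384, 0.15) [0.4549 0.1246 0.15  ]
(60, 120, 0.09) [0.6109 0.306  0.09  ]
(125, 490, 0.09) [0.4043 0.2672 0.09  ]
(395, 440, 0.09) [0.4292 0.1197 0.09  ]
(325, 70, 0.09) [0.6371 0.1576 0.09  ]
```

```bash
cat >> h.py <<'E'
def rel(targets):
    """targets: list of (x,y,z,heading rad) -> shifts in current tool frame + spin"""
    from scipy.spatial.transform import Rotation as R
    o=manip.get_obs();M=R.from_quat(o['ee_rot']).as_matrix();h=np.arctan2(M[1,0],M[0,0])
    print('t',round(o['clock'],2),'pos',np.round(o['position'],4),'head',round(h,4),'F',np.round(o['ft_force'],1),'w',round(o['grip_width'],3),'tilt',np.round(M[:,2],3),'q',np.round(o['joint_pos'],2))
    for x,y,z,hh in targets:
        s=M.T@(np.array([x,y,z])-o['position']); print(np.round(s,4),round(h-hh,4))
E
python3 - <<'E'
from h import *
H=.185
rel([(.32,.35,.231,.7),(.5687,.1775,.21,H)])
E
```

```text
t 0.1 pos [0.2234 0.5833 0.2306] head 1.205 F [0.3 0.  1. ] w 1.002 tilt [-0.    -0.001 -1.   ] q [-1.23  0.33 -0.06  1.46  0.02  1.35 -0.09]
[-0.1834  0.1736 -0.0002] 0.505
[-0.2555  0.4676  0.0209] 1.02
```

Emit:
send_rows(steps=[[[-0.02,0.02,0],0.06],[[-0.045,0.043,0],0.12],[[-0.07,0.066,0],0.19],[[-0.095,0.09,0],0.26],[[-0.12,0.114,0],0.33],[[-0.145,0.137,0],0.4],[[-0.17,0.161,0],0.46],[[-0.183,0.174,0],0.505]], hand=0.55, force=30)

```text
clock: 1.1
position: [0.3212, 0.349, 0.2312]
ee_rot: [0.94, 0.341, -0.0, 0.0]
ft_force: [0.0, 0.1, -0.3]
grip_width: 0.55
```

Run:
```python
from h import *
rel([(.5687,.1775,.2,.185)])
```

```text
t 1.1 pos [0.3212 0.349  0.2312] head 0.6966 F [ 0.   0.1 -0.3] w 0.55 tilt [-0. -0. -1.] q [-1.02 -0.    0.1   1.85  0.    1.3  -0.23]
[0.0798 0.2903 0.0312] 0.5116
```

Emit:
send_rows(steps=[[[0.01,0.036,0.004],0.065],[[0.021,0.077,0.008],0.135],[[0.032,0.118,0.012],0.21],[[0.044,0.159,0.016],0.28],[[0.055,0.2,0.02],0.35],[[0.066,0.241,0.024],0.42],[[0.076,0.275,0.028],0.48],[[0.08,0.29,0.031],0.512]])

```text
clock: 2.1
position: [0.5697, 0.1793, 0.1997]
ee_rot: [0.996, 0.092, -0.0, 0.0]
ft_force: [0.1, 0.5, 0.6]
grip_width: 0.553
```

Run:
```python
from h import *
rel([(.5687,.1775,.099,.185)])
p,d=snap('side','s1'); cv2.imwrite('pics/s1z.png',cv2.resize(p[60:240,180:380,::-1],None,fx=3.3,fy=3.3,interpolation=cv2.INTER_CUBIC))
```

```text
t 2.1 pos [0.5697 0.1793 0.1997] head 0.1851 F [0.1 0.5 0.6] w 0.553 tilt [-0.    -0.001 -1.   ] q [-0.7   0.3   0.39  1.6  -0.12  1.27 -0.11]
[-0.0012  0.0015  0.1007] 0.0001
```

View pics/s1z.png

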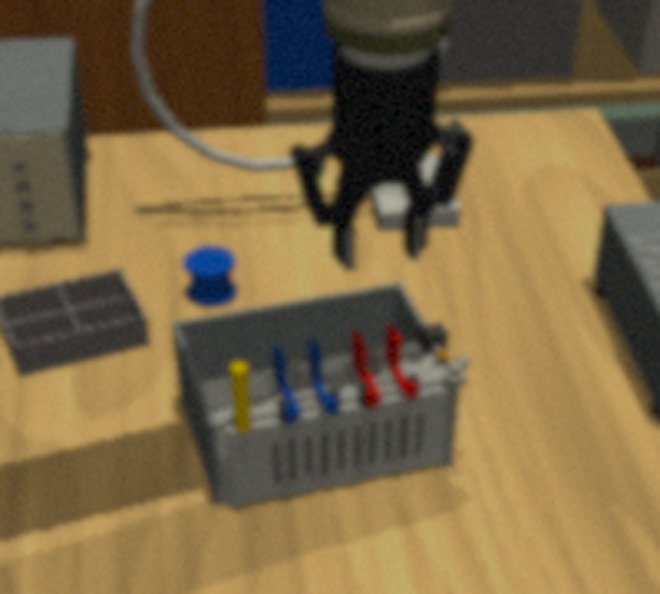

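The gripper is lined up over the red catch, jaws along the case's x, fingers at zoom (345,255) and (415,245). Descending.

Emit:
send_rows(steps=[[[-0.001,0.001,0.015],0],[[-0.001,0.001,0.033],0],[[-0.001,0.0015,0.05],0],[[-0.001,0.0015,0.066],0],[[-0.001,0.0015,0.08],0],[[-0.001,0.0015,0.092],0],[[-0.001,0.0015,0.1],0],[[-0.001,0.0015,0.1],0]])

```text
clock: 3.15
position: [0.5677, 0.1785, 0.0998]
ee_rot: [0.996, 0.094, -0.0, 0.0]
ft_force: [-0.2, -0.4, 0.4]
grip_width: 0.548
```

Run:
```python
from h import *
rel([(.5687,.1775,.099,.185)])
p,d=snap('side','s2'); cv2.imwrite('pics/s2z.png',cv2.resize(p[100:230,210:360,::-1],None,fx=4.5,fy=4.5,interpolation=cv2.INTER_CUBIC))
```

```text
t 3.15 pos [0.5677 0.1785 0.0998] head 0.188 F [-0.2 -0.4  0.4] w 0.548 tilt [-0.001 -0.    -1.   ] q [-0.68  0.38  0.37  1.71 -0.15  1.07 -0.08]
[0.0008 0.0012 0.0008] 0.003
```

View pics/s2z.png

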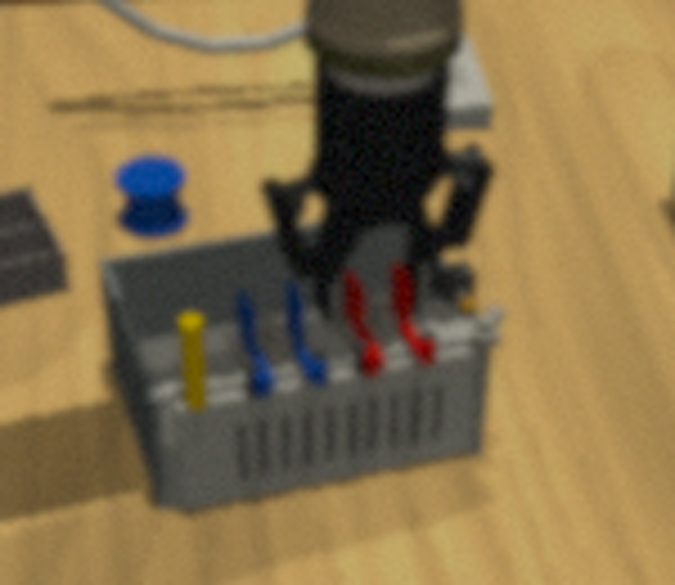

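The fingers stand either side of the red paddles, with the left tip at zoom (325,310). Now closing.

Emit:
send_rows(steps=[[[0,0,0],0],[[0,0,0],0],[[0,0,0],0],[[0,0,0],0],[[0,0,0],0],[[0,0,0],0],[[0,0,0],0],[[0,0,0],0]], hand=0.0, force=40)

```text
clock: 4.2
position: [0.5702, 0.1791, 0.1026]
ee_rot: [0.996, 0.094, 0.003, -0.001]
ft_force: [5.1, 1.0, 7.2]
grip_width: 0.212
```

Run:
```python
from h import *
rel([(.5687,.1775,.2,.185)])
p,d=snap('side','s3'); cv2.imwrite('pics/s3z.png',cv2.resize(p[100:230,210:360,::-1],None,fx=4.5,fy=4.5,interpolation=cv2.INTER_CUBIC))
```

```text
t 4.2 pos [0.5702 0.1791 0.1026] head 0.1874 F [5.1 1.  7.2] w 0.212 tilt [ 0.005  0.002 -1.   ] q [-0.68  0.38  0.37  1.71 -0.15  1.07 -0.08]
[-0.0012  0.0012 -0.0974] 0.0024
```

View pics/s3z.png

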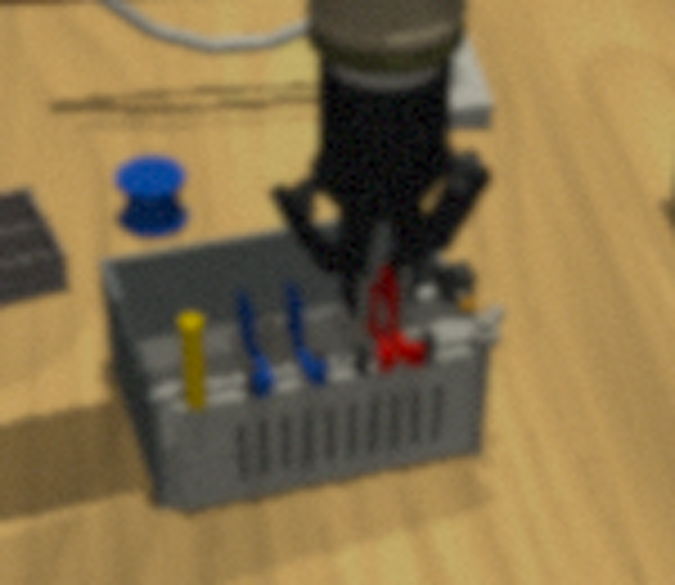

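The red paddles have come together at zoom (385,310). The opening of 0.212 is about 18–20 mm, so the catch is fully in. Opening and lifting.

Emit:
send_rows(steps=[[[0,0,0],0],[[0,0,0],0],[[0,0,0],0],[[0,0,0],0],[[0,0,0],0],[[0,0,-0.015],0],[[0,0,-0.035],0],[[0,0,-0.055],0]], hand=0.55)

```text
clock: 5.25
position: [0.5681, 0.1786, 0.157]
ee_rot: [0.996, 0.094, 0.0, -0.0]
ft_force: [0.2, 0.3, 0.3]
grip_width: 0.547
```

Run:
```python
from h import *
rel([(.503,.1665,.155,.185),(.503,.1665,.099,.185)])
```

```text
t 5.25 pos [0.5681 0.1786 0.157 ] head 0.1879 F [0.2 0.3 0.3] w 0.547 tilt [ 0.001  0.    -1.   ] q [-0.69  0.33  0.38  1.66 -0.13  1.18 -0.09]
[-0.0662 -0.0003  0.002 ] 0.0029
[-0.0663 -0.0002  0.058 ] 0.0029
```

Emit:
send_rows(steps=[[[-0.02,0,0],0],[[-0.045,0,0],0],[[-0.062,0,0],0.003],[[-0.066,0,0.005],0.003],[[-0.066,0,0.02],0.003],[[-0.066,0,0.038],0.003],[[-0.066,0,0.055],0.003],[[-0.066,0,0.055],0.003]])

```text
clock: 6.25
position: [0.5021, 0.1657, 0.0982]
ee_rot: [0.996, 0.092, -0.002, 0.001]
ft_force: [0.4, -0.7, 1.3]
grip_width: 0.551
```

Run:
```python
from h import *
rel([(.503,.1665,.099,.185)])
p,d=snap('side','s4'); cv2.imwrite('pics/s4z.png',cv2.resize(p[100:230,210:360,::-1],None,fx=4.5,fy=4.5,interpolation=cv2.INTER_CUBIC))
```

```text
t 6.25 pos [0.5021 0.1657 0.0982] head 0.1848 F [ 0.4 -0.7  1.3] w 0.551 tilt [-0.003 -0.002 -1.   ] q [-0.73  0.25  0.37  1.89 -0.1   1.03 -0.13]
[ 0.001  -0.0006 -0.0008] -0.0002
```

View pics/s4z.png

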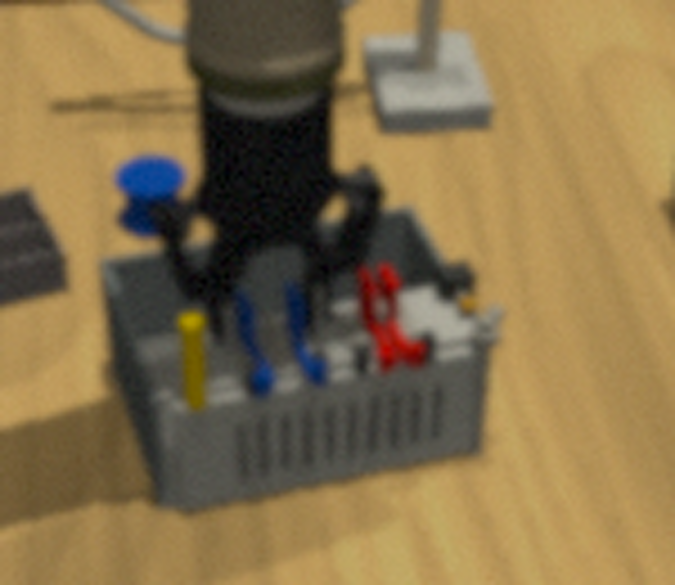

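The red catch has stayed in at zoom (380,300). The gripper straddles the blue paddles at zoom (245,310) and (295,305). Closing.

Emit:
send_rows(steps=[[[0,0,0],0],[[0,0,0],0],[[0,0,0],0],[[0,0,0],0],[[0,0,0],0],[[0,0,0],0],[[0,0,0],0],[[0,0,0],0]], hand=0.0, force=40)

```text
clock: 7.3
position: [0.5034, 0.1664, 0.1016]
ee_rot: [0.996, 0.092, 0.0, -0.0]
ft_force: [-4.0, -2.2, 7.3]
grip_width: 0.209
```

Emit:
send_rows(steps=[[[0,0,0],0],[[0,0,0],0],[[0,0,0],0],[[0,0,0],0],[[0,0,0],0],[[0,0,-0.015],0],[[0,0,-0.035],0],[[0,0,-0.055],0]], hand=0.55)

```text
clock: 8.3
position: [0.5033, 0.1663, 0.157]
ee_rot: [0.996, 0.092, 0.0, -0.0]
ft_force: [0.5, -0.2, -0.9]
grip_width: 0.55
```

Emit:
send_rows(steps=[[[0,0,-0.02],0],[[0,0.02,-0.04],0],[[0,0.06,-0.045],0],[[0,0.1,-0.045],0],[[0,0.14,-0.045],0],[[0,0.14,-0.045],0],[[0,0.14,-0.045],0],[[0,0.14,-0.045],0]])

```text
clock: 9.3
position: [0.5287, 0.0299, 0.2006]
ee_rot: [0.996, 0.093, 0.0, -0.0]
ft_force: [0.3, 0.7, 0.2]
grip_width: 0.549
```

Run:
```python
from h import *
rel([(.453,.121,.17,-1.386),(.453,.121,.103,-1.386)])
p,d=snap('side','s5'); a=cv2.resize(p[130:230,210:330,::-1],None,fx=3.3,fy=3.3,interpolation=cv2.INTER_CUBIC)
p,d=snap('top','t5'); b=cv2.resize(p[150:250,180:280,::-1],None,fx=3.3,fy=3.3,interpolation=cv2.INTER_CUBIC)
cv2.imwrite('pics/c5.png',np.hstack([a,b]))
```

```text
t 9.3 pos [0.5287 0.0299 0.2006] head 0.1868 F [0.3 0.7 0.2] w 0.549 tilt [ 0.  0. -1.] q [-0.59  0.14  0.49  1.78 -0.07  1.24  0.11]
[-0.0575 -0.1035  0.0306] 1.5728
[-0.0575 -0.1035  0.0976] 1.5728
```

View pics/c5.png

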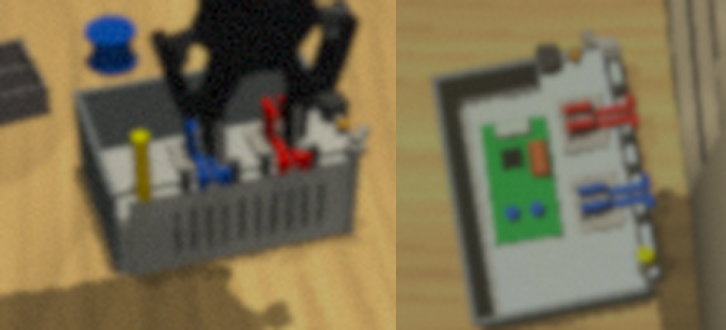

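Both catches are seen in: the red paddles are together at (580,115) and the blue at (595,200) in the right half. The gate is still shut, with the post at (646,254). Next I turn the jaws to straddle the post along the case's y.

Emit:
send_rows(steps=[[[-0.007,-0.013,0],0.16],[[-0.015,-0.027,0],0.33],[[-0.023,-0.042,0],0.5],[[-0.032,-0.058,0],0.67],[[-0.041,-0.074,0],0.84],[[-0.049,-0.09,0],1.01],[[-0.055,-0.1,0],1.18],[[-0.057,-0.105,0],1.35]])

```text
clock: 10.4
position: [0.4529, 0.1225, 0.2004]
ee_rot: [0.834, -0.552, -0.0, -0.0]
ft_force: [-0.3, 0.2, 0.4]
grip_width: 0.55
```

Run:
```python
from h import *
rel([(.4535,.123,.18,-1.386),(.4535,.123,.103,-1.386)])
```

```text
t 10.4 pos [0.4529 0.1225 0.2004] head -1.1688 F [-0.3  0.2  0.4] w 0.55 tilt [-0.  0. -1.] q [-0.78 -0.01  0.42  1.92  0.    1.23 -1.53]
[-0.0003 -0.0008  0.0204] 0.2172
[-0.0002 -0.0008  0.0974] 0.2172
```

Emit:
send_rows(steps=[[[0,0,0],0.12],[[0,-0.0005,0.005],0.217],[[0,-0.0005,0.02],0.217],[[0,-0.0005,0.04],0.217],[[0,-0.0005,0.06],0.217],[[0,-0.0005,0.08],0.217],[[0,-0.0005,0.095],0.217],[[0,-0.0005,0.095],0.217]])

```text
clock: 11.4
position: [0.4531, 0.1213, 0.1041]
ee_rot: [0.771, -0.637, -0.0, 0.001]
ft_force: [0.2, -0.4, 0.8]
grip_width: 0.547
```

Run:
```python
from h import *
rel([(.4535,.123,.103,-1.386)])
p,d=snap('side','s6'); a=cv2.resize(p[100:230,200:350,::-1],None,fx=4.5,fy=4.5,interpolation=cv2.INTER_CUBIC)
cv2.imwrite('pics/c6.png',a)
```

```text
t 11.4 pos [0.4531 0.1213 0.1041] head -1.3808 F [ 0.2 -0.4  0.8] w 0.547 tilt [-0.002 -0.001 -1.   ] q [-0.76  0.11  0.43  2.03 -0.05  1.02 -1.69]
[-0.0016 -0.0007  0.0011] 0.0052
```

View pics/c6.png

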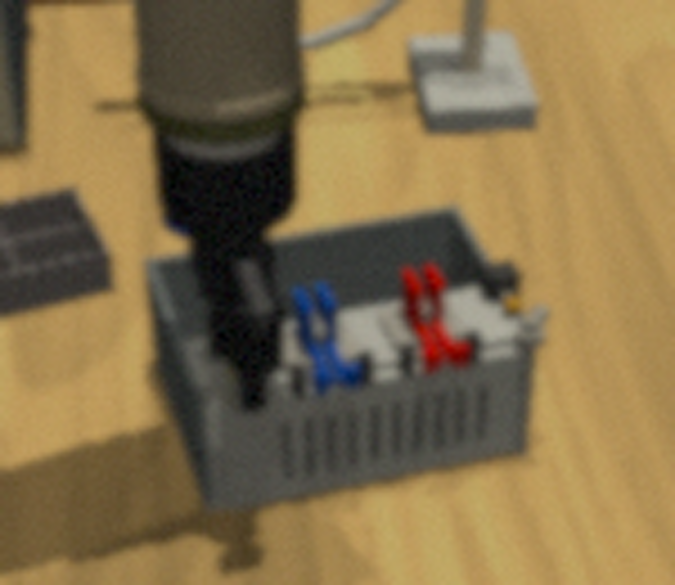

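Both catches are clearly in, and the gripper straddles the post, which it hides at zoom (245,350). Gripping.

Emit:
send_rows(steps=[[[0,0,0],0],[[0,0,0],0],[[0,0,0],0],[[0,0,0],0],[[0,0,0],0],[[0,0,0],0],[[0,0,0],0],[[0,0,0],0]], hand=0.0, force=70)

```text
clock: 12.45
position: [0.4543, 0.122, 0.1061]
ee_rot: [0.771, -0.637, 0.0, -0.001]
ft_force: [-1.7, 0.1, 5.5]
grip_width: 0.138
```

Run:
```python
from h import *
# arc in tool frame of the call start, when heading is tangent: P(t)=post about hinge
rel([])
for t in np.arange(1,9)*np.pi/64:
    # case frame: outward(-y)=r sin t ; along +x = r(1-cos t)
    print(round(t,4),np.round([.182*np.sin(t),.182*(1-np.cos(t))],4))
```

```text
t 12.45 pos [0.4543 0.122  0.1061] head -1.3817 F [-1.7  0.1  5.5] w 0.138 tilt [ 0.001  0.001 -1.   ] q [-0.76  0.1   0.43  2.03 -0.05  1.02 -1.69]
0.0491 [0.0089 0.0002]
0.0982 [0.0178 0.0009]
0.1473 [0.0267 0.002 ]
0.1963 [0.0355 0.0035]
0.2454 [0.0442 0.0055]
0.2945 [0.0528 0.0078]
0.3436 [0.0613 0.0106]
0.3927 [0.0696 0.0139]
```

Emit:
send_rows(steps=[[[0.009,0,0],-0.05],[[0.018,-0.001,0],-0.1],[[0.027,-0.002,0],-0.147],[[0.0355,-0.0035,0],-0.196],[[0.044,-0.0055,0],-0.245],[[0.053,-0.008,0],-0.295],[[0.061,-0.0105,0],-0.344],[[0.0695,-0.014,0],-0.393]])

```text
clock: 13.45
position: [0.4812, 0.0568, 0.1061]
ee_rot: [0.881, -0.474, -0.0, -0.001]
ft_force: [-3.5, 5.0, 8.0]
grip_width: 0.14
```

Run:
```python
from h import *
rel([])
p,d=snap('side','s7'); a=cv2.resize(p[100:230,200:350,::-1],None,fx=4.5,fy=4.5,interpolation=cv2.INTER_CUBIC)
cv2.imwrite('pics/c7.png',a)
```

```text
t 13.45 pos [0.4812 0.0568 0.1061] head -0.9867 F [-3.5  5.   8. ] w 0.14 tilt [ 0.001  0.002 -1.   ] q [-0.64  0.14  0.46  2.   -0.07  1.02 -1.13]
```

View pics/c7.png

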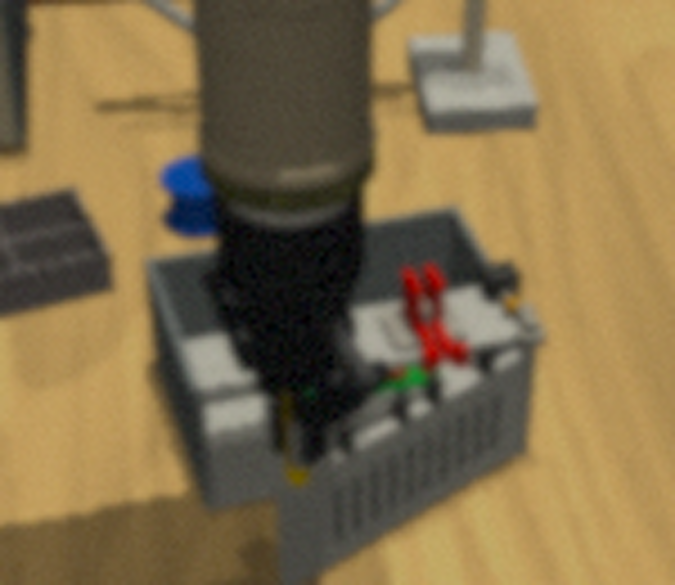

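The gate is swinging out with the post held (yellow at zoom (290,430)), and the forces are low. Continuing.

Emit:
send_rows(steps=[[[0.009,0,0],-0.05],[[0.018,-0.001,0],-0.1],[[0.027,-0.002,0],-0.147],[[0.0355,-0.0035,0],-0.196],[[0.044,-0.0055,0],-0.245],[[0.053,-0.008,0],-0.295],[[0.061,-0.0105,0],-0.344],[[0.0695,-0.014,0],-0.393]])

```text
clock: 14.5
position: [0.5315, 0.0057, 0.106]
ee_rot: [0.956, -0.293, 0.001, -0.001]
ft_force: [0.6, 1.5, 4.3]
grip_width: 0.145
```

Run:
```python
from h import *
rel([])
```

```text
t 14.5 pos [0.5315 0.0057 0.106 ] head -0.5942 F [0.6 1.5 4.3] w 0.145 tilt [ 0.002  0.001 -1.   ] q [-0.5   0.25  0.46  1.88 -0.13  1.04 -0.58]
```

Emit:
send_rows(steps=[[[0.009,0,0],-0.05],[[0.018,-0.001,0],-0.1],[[0.027,-0.002,0],-0.147],[[0.0355,-0.0035,0],-0.196],[[0.044,-0.0055,0],-0.245],[[0.053,-0.008,0],-0.295],[[0.061,-0.0105,0],-0.344],[[0.0695,-0.014,0],-0.393]])

```text
clock: 15.5
position: [0.5967, -0.0213, 0.1061]
ee_rot: [0.995, -0.1, 0.001, -0.0]
ft_force: [-2.1, 1.2, 6.3]
grip_width: 0.142
```

Run:
```python
from h import *
rel([])
```

```text
t 15.5 pos [ 0.5967 -0.0213  0.1061] head -0.201 F [-2.1  1.2  6.3] w 0.142 tilt [ 0.001  0.001 -1.   ] q [-0.37  0.38  0.41  1.71 -0.17  1.09 -0.11]
```

Emit:
send_rows(steps=[[[0.009,0,0],-0.05],[[0.018,-0.001,0],-0.1],[[0.027,-0.002,0],-0.147],[[0.0355,-0.0035,0],-0.196],[[0.044,-0.0055,0],-0.245],[[0.053,-0.008,0],-0.295],[[0.061,-0.0105,0],-0.344],[[0.0695,-0.014,0],-0.393]])

```text
clock: 16.5
position: [0.6674, -0.0217, 0.1061]
ee_rot: [0.995, 0.096, 0.0, -0.0]
ft_force: [-3.2, 0.6, 6.6]
grip_width: 0.145
```

Emit:
send_rows(steps=[[[0,0,0],0],[[0,0,0],0],[[0,0,0],0],[[0,0,0],0],[[0,0,0],0],[[0,0,0],0],[[0,0,0],0],[[0,0,0],0]])

```text
clock: 17.5
position: [0.6673, -0.0217, 0.1062]
ee_rot: [0.995, 0.095, 0.001, -0.0]
ft_force: [-2.0, 1.2, 6.6]
grip_width: 0.144
```

Run:
```python
from h import *
rel([])
p,d=snap('side','s8'); a=cv2.resize(p[90:250,200:400,::-1],None,fx=3.6,fy=3.6,interpolation=cv2.INTER_CUBIC)
p,d=snap('top','t8'); b=cv2.resize(p[130:260,180:330,::-1],None,fx=4.5,fy=4.5,interpolation=cv2.INTER_CUBIC)
cv2.imwrite('pics/c8.png',a);cv2.imwrite('pics/d8.png',b)
# bystander changes
q=np.load('top0.npz')['p'];df=np.abs(p.astype(int)-q).max(2)
for n,(u,v) in dict(meter=(428,273),driver=(420,215),jar=(397,135),reel=(441,170),coil=(148,237),tray=(168,285),board=(217,205)).items():
    print(n,df[v-20:v+20,u-20:u+20].mean().round(1),np.percentile(df[v-20:v+20,u-20:u+20],98))
```

```text
t 17.5 pos [ 0.6673 -0.0217  0.1062] head 0.1901 F [-2.   1.2  6.6] w 0.144 tilt [ 0.001  0.001 -1.   ] q [-0.27  0.52  0.33  1.5  -0.18  1.15  0.28]
meter 3.5 6.0
driver 4.3 6.0
jar 4.2 6.0
reel 4.3 6.0
coil 4.2 6.0
tray 4.4 15.0
board 5.7 43.0
```

View pics/c8.png

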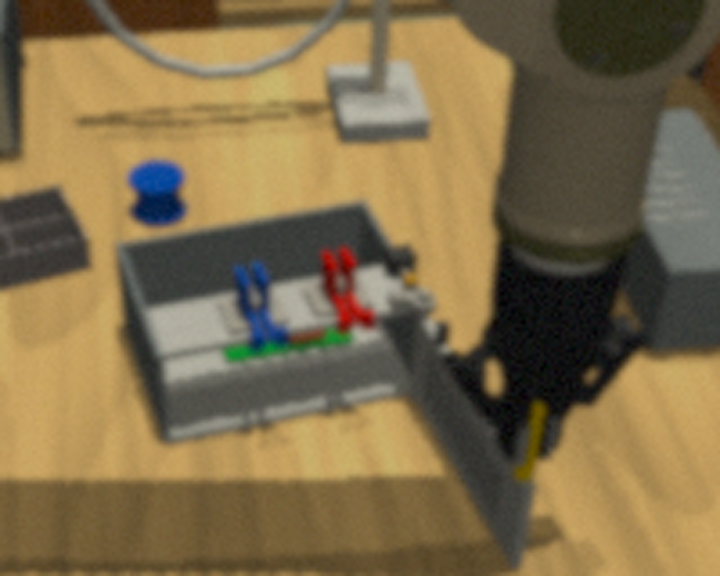

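View pics/d8.png

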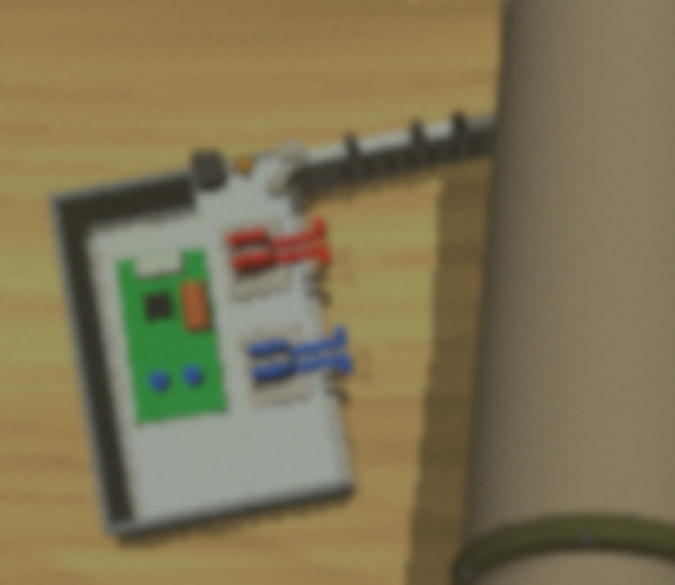

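Both catches are in and the gate stands at about a right angle, still gripped (post at zoom (535,440)). I'll measure the paddle spacing before handing in.

Run:
```python
from h import *
for f,n in (('top0','top'),('t8','top'),('side0','side'),('s8','side')):
    z=np.load(f+'.npz');p=z['p'];d=z['d'];hsv=cv2.cvtColor(p,cv2.COLOR_RGB2HSV)
    H,S,V=[hsv[...,i].astype(int) for i in range(3)]
    vv,uu=np.mgrid[:420,:560];P=w(n,uu,vv,d)
    reg=(P[...,0]>.46)&(P[...,0]<.62)&(P[...,1]>.15)&(P[...,1]<.2)&(P[...,2]>.116)&(P[...,2]<.14)
    for c,m in (('red',((H<8)|(H>170))&(S>110)),('blue',(H>105)&(H<130)&(S>100))):
        Q=P[m&reg]; a=Q[:,0]*np.cos(.185)+Q[:,1]*np.sin(.185)
        c0=(a.min()+a.max())/2
        print(f,c,len(a),'sep mm',(a[a>c0].mean()-a[a<c0].mean())*1e3,'span',np.ptp(a)*1e3)
# gate line angle in top view: gate dark top edge pixel points
z=np.load('t8.npz');d=z['d'];vv,uu=np.mgrid[:420,:560];P=w('top',uu,vv,d)
m=(P[...,2]>.075)&(P[...,2]<.1)&(P[...,1]<.125)&(P[...,1]>.03)&(P[...,0]>.62)&(P[...,0]<.70)
Q=P[m]; k=np.polyfit(Q[:,1],Q[:,0],1); print(len(Q),'gate dir vs case normal deg',np.degrees(np.arctan(-k[0])), 'case heading 10.6')
```

```text
top0 red 41 sep mm 28.741378349143254 span 34.41409477068047
top0 blue 27 sep mm 30.006921603355718 span 33.72799743360577
t8 red 49 sep mm 13.903888826918065 span 19.767539060995265
t8 blue 28 sep mm 14.000840291474637 span 17.476704536713903
side0 red 56 sep mm 29.90855297429573 span 36.2242193092368
side0 blue 49 sep mm 29.7031775475044 span 35.10504318349206
s8 red 51 sep mm 13.248693152796642 span 19.655682380282038
s8 blue 49 sep mm 14.016169002316836 span 20.036140476534236
121 gate dir vs case normal deg 11.102314653674759 case heading 10.6
```

Both catches closed by about 16 mm in all (8 mm per paddle) and the gate stands at about 90°. Handing in.

```bash
python3 -c "
from workcell import manip
print(manip.hand_in())"
```

```text
the job is handed in; nothing more can be done
None
```

I pinched the red catch in, then the blue one while the gate was still shut. I then swung the gate out by its post, past the detent, to about 90°. I handed the job in at about 17.6 s with the gripper still holding the post at 70 N.

- **Catches:** both are fully in. The paddles measure about 14 mm between centres, down from about 30 mm, which is the full 8 mm of travel each.
- **Gate:** it stands at about 90° to the case. The fitted gate line was within about 0.5° of a right angle.
- **Forces:** the wrist force read about 10 N or less after every move.
- **Bystanders:** comparing the top view before and after showed no change at the meter, screwdriver, jar, reel and coil. Two patches did change: the board's (98th-percentile pixel change 43) and, slightly, the tray's (15). The paddles do move within the board's patch, and I put the tray's change down to shadow. I did not measure either one's position again. The board looks in place in the last picture.

No check failed.

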